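# Stop the draining grille from rocking

### The job

The white draining grille beside the sink rocks on one worn foot. With a fingertip press down on its corners in turn until you find the one that gives, then press only the yellow tab at that corner down flat so that the grille sits level and firm. Leave the other three tabs standing, do not lift the grille or disturb the mug, bottle and tumbler, and finish with the hand clear.

Things in the scene. Friction and masses are not known exactly. Their poses are not given: they have to be found in the camera images.
- stand: Grey plastic levelling stand fixed to the counter, 210 mm (x) by 340 mm (y) over its tabs. Origin on the counter under its centre; its own x and y axes follow its edges, z up. Its yaw is within 0.25 rad of the world's. The white grille and the four yellow tabs are carried on it.
- grille: Loose white grille lying level on the stand's four feet, 190 (x) x 210 (y) x 12 mm, about 0.9 kg. Origin at the centre of its underside, 30 mm above the counter; axes as the stand's. Three feet are firm. One, which changes and cannot be seen, is worn: its corner, pressed with 3 to 6 N, sinks 5 mm to a hard stop and springs back when let go.
- corner_a (a point): Point to press: blue 22 mm dot on top of the grille at its near left (-x, +y) corner, straight above that corner's foot; 42 mm above the counter at rest. The grille's edge is 17 mm away along y, 20 mm along x.
- tab_a (a joint): Hinge angle of the yellow tab beside corner_a. 0: standing up, sloping at 0.35 rad; 0.35: pressed flat, level. Takes about 4 to 6 N at its outer end and stays where it is left. Flat, it raises its own foot by 5 mm: just what the worn foot lacks; over a firm foot it lifts and tilts the grille.
- tab_a_pad (a point): Point to press on top of tab_a, by its ribbed outer end, mid-width. The tab is 34 mm wide (x), 52 mm long, hinged on its edge next to the grille; this point is 38 mm from the hinge, 63 mm from corner_a's dot in the stand's +y. Height 49 mm above the counter when up, 36 mm when flat; it moves 3 mm outward going down.
- corner_b (a point): Point to press: blue 22 mm dot on top of the grille at its near right (-x, -y) corner, straight above that corner's foot; 42 mm above the counter at rest. The grille's edge is 17 mm away along y, 20 mm along x.
- tab_b (a joint): Hinge angle of the yellow tab beside corner_b. 0: standing up, sloping at 0.35 rad; 0.35: pressed flat, level. Takes about 4 to 6 N at its outer end and stays where it is left. Flat, it raises its own foot by 5 mm: just what the worn foot lacks; over a firm foot it lifts and tilts the grille.
- tab_b_pad (a point): Point to press on top of tab_b, by its ribbed outer end, mid-width. The tab is 34 mm wide (x), 52 mm long, hinged on its edge next to the grille; this point is 38 mm from the hinge, 63 mm from corner_b's dot in the stand's -y. Height 49 mm above the counter when up, 36 mm when flat; it moves 3 mm outward going down.
- corner_c (a point): Point to press: blue 22 mm dot on top of the grille at its far right (+x, -y) corner, straight above that corner's foot; 42 mm above the counter at rest. The grille's edge is 17 mm away along y, 20 mm along x.
- tab_c (a joint): Hinge angle of the yellow tab beside corner_c. 0: standing up, sloping at 0.35 rad; 0.35: pressed flat, level. Takes about 4 to 6 N at its outer end and stays where it is left. Flat, it raises its own foot by 5 mm: just what the worn foot lacks; over a firm foot it lifts and tilts the grille.
- tab_c_pad (a point): Point to press on top of tab_c, by its ribbed outer end, mid-width. The tab is 34 mm wide (x), 52 mm long, hinged on its edge next to the grille; this point is 38 mm from the hinge, 63 mm from corner_c's dot in the stand's -y. Height 49 mm above the counter when up, 36 mm when flat; it moves 3 mm outward going down.
- corner_d (a point): Point to press: blue 22 mm dot on top of the grille at its far left (+x, +y) corner, straight above that corner's foot; 42 mm above the counter at rest. The grille's edge is 17 mm away along y, 20 mm along x.
- tab_d (a joint): Hinge angle of the yellow tab beside corner_d. 0: standing up, sloping at 0.35 rad; 0.35: pressed flat, level. Takes about 4 to 6 N at its outer end and stays where it is left. Flat, it raises its own foot by 5 mm: just what the worn foot lacks; over a firm foot it lifts and tilts the grille.
- tab_d_pad (a point): Point to press on top of tab_d, by its ribbed outer end, mid-width. The tab is 34 mm wide (x), 52 mm long, hinged on its edge next to the grille; this point is 38 mm from the hinge, 63 mm from corner_d's dot in the stand's +y. Height 49 mm above the counter when up, 36 mm when flat; it moves 3 mm outward going down.
- mug: Blue mug, 76 mm across, 85 mm high, left of the stand; bystander. Origin at the centre of its underside.
- detergent: Green detergent bottle with an orange cap, 58 mm across, 160 mm high, right of the stand; bystander. Origin at the centre of its underside.
- tumbler: Yellow plastic tumbler, 64 mm across, 70 mm high, beyond the stand; bystander. Origin at the centre of its underside.

How it is judged:
By the outcome, as a careful person would: the job done as asked, in the order asked, and still so for the second after the job is handed in, with the robot touching nothing.
It also fails if it takes over 51 s, if anything falls off the work surface, if the arm or the gripper's body presses on something with over 40 N, if the wrist force passes 120 N, or if a joint passes its speed limit or range.

### The arm

A 6-joint arm with a two-finger parallel gripper is mounted at the origin on the work surface. World frame = base frame: x ahead of the robot, y to its left, z up, the work surface at z = 0. Lengths are in m, angles in degrees, forces in N, time in s.
With the tool pointing down it reaches from about 0.25 to 0.725 m from the base axis. Payload 9.7 kg.
Tool frame: the origin (TCP) lies at the very end of the fingers, on their centre line; the grasp point (between the pads) lies grasp_offset behind it (grasp_offset is the distance from the TCP to the grasp point, in m); z points along the fingers, y is the line along which they close (so a half turn about z gives the same grasp; the last joint's range is limited). The gripper opens to 85 mm and grips with 20 to 120 N. Pads are 22 mm wide; open, the fingers measure 114 mm over their backs; the gripper's body (76 mm by 85 mm) begins 54 mm behind the grasp point. The pads swing forward as they close: fully open they stand 13 mm farther back than shut.
Start: joints at [-73.625, 4.979, 10.078, 95.1, 0, 90], TCP at [0.155, -0.528, 0.231] pointing down, gripper open.
Joint ranges: [-179.16, 179.16], [-48.56, 103.87], [-65.8, 70.77], [-126.05, 130.52], [-82.76, 87.17], [-180, 180]. Speed limits (degrees/s): [127.2, 127.2, 147.25, 180, 180, 180].

### API

Orientations are given as [roll, pitch, yaw] about the fixed x, y, z axes, in that order (R = Rz(yaw) Ry(pitch) Rx(roll)).
In Python, from workcell import get_obs, camera, calibration, job_done, recognise, cut_out, mark_of, grasp_offset gives the robot as it stands.
- The arm moves only by the tool servo_tool, never from a script. Its argument "moves" is a list of rows, each a list of 3 entries, a list of its own where there are three numbers: the turn, a rotation vector about the tool's x, y, z in degrees, then the shift along the tool's x, y, z in m, then the opening in per cent of the stroke, from 0 (shut) to 100 (fully open). In form: [[[ax, ay, az], [x, y, z], claw], ...]. A call has 1 to 12 rows; each row shifts and turns the commanded pose from where the row before left it, along the tool's axes as they then stand; what a row does not reach is not made up. A row lasts 1/10 s, in which the tool goes at most 50 mm and 8.59 degrees, less where a joint would pass 70% of its speed; a pose out of reach is approached as far as the arm can. A call is refused whole if a number of a shift passes 0.05 or a number of a turn 8.59, either way. A call with a gripper value outside its range is refused whole. The fingers move at their own pace and stop on an object; "force" is the grip in N (left out, the last holds). Time passes only in rows, so rows that do not move let the fingers close. It gives the time, the measured TCP pose, the force, the opening and the grip force at its end, in the units of the state.
- get_obs(): the state, without advancing time (a new reading comes with each control period).
- camera(name): name is "scene" or "side" or "wrist"; returns (picture, depth): 384x512x3 uint8, red, green, blue; 384x512 float32, m along the optical axis (not along the pixel's ray), 0 where there is no reading.
- calibration(name): a dict with "camera_matrix" (3x3 intrinsics, pixels), "dist" ([k1, k2, p1, p2, k3] as OpenCV has them; the pictures are not rectified), "R" (3x3) and "t" (3): a world point X has camera coordinates R X + t. Camera axes: x right, y down, z forward; pixel columns grow to the right and rows downward; lengths in m; the calibration is good to about 2 mm. A picture is of the moment at which its call begins: read the wrist's pose just before it. calibration takes no time and is no camera call; for the wrist camera it gives the pose at the moment of the call.
- job_done(): hands the job in; it is judged then, once.
Trained networks look in the newest picture that a camera, given by its name, has taken for a name from the list of things; names that differ only in an ending like _2 or _b are one class to them, and where a whole thing is asked for, a point or a joint stands for the part that bears it (a point fixed in the world has none). Each returns a list of dicts, best first, with "score" (0 to 1); they miss things now and then, are a little off and sometimes report something else, mostly with a low value. They report only what shows in the picture. A call takes as long as a camera call.
- recognise(name, camera): "xyz" ([x, y, z] in m, in the coordinates of the camera as it stood for that picture, good to about 4 mm: the middle of the surface that is visible of it).
- cut_out(name, camera): "mask" (384x512 bool, what is visible of it).
- mark_of(name, camera): "xyz" ([x, y, z] in m, in the coordinates of the camera as it stood for that picture, good to about 4 mm: a listed point, or the origin of a listed thing).
The state is a dict: "time": time; "q": joint angles; "qd": joint speeds; "joint_efforts": joint torques, N m; "ee_pos": TCP position; "tcp_rot": TCP orientation; "wrist_force": force on the tool from outside, world axes, zero at the start; "torque": the same for the moment, N m; "opening": finger opening in m; "grasp_force": force on a finger pad.
Only numpy, scipy, OpenCV 4.12 (cv2) and the standard library are available. Lean on these libraries where they do the work, as an engineer would, in place of code of your own. Each camera call takes 0.05 s, during which the arm holds its last target. There are 200 camera calls.

## Working session

There is one attempt and no reset: what is moved stays moved. The work goes in short steps, Python scripts to look and compute and a tool call to move; the robot and the scene stay as the last step left them, time stands still between calls to the robot, and variables do not carry over. Pictures are saved under pics/ and viewed, at most 10 in all, crops included, and the job is handed in when it is done.

Besides the shell and the picture viewer there is one more tool, called after "Request:" as name([rows], argument=value, ...), one row to a line, values as JSON. servo_tool: Moves the arm, as the interface text tells. Its arguments: {"type":"object","properties":{"moves":{"type":"array"},"force":{"type":"number"}},"required":["moves"]}

```bash
mkdir -p pics; cat > h.py <<'E'
import numpy as np, cv2
from workcell import *
def world(name,cam):
    c=calibration(cam); R=np.array(c["R"]); t=np.array(c["t"])
    return R,t
def look(cam,fn=None):
    R,t=world(None,cam); p,d=camera(cam)
    if fn: cv2.imwrite("pics/"+fn,p[:,:,::-1])
    return R,t,p,d
def find(f,name,cam,R,t):
    return [(round(r["score"],2),np.round(R.T@(np.array(r["xyz"])-t),4)) for r in f(name,cam)]
E
python3 - <<'E'
from h import *
print(get_obs(), grasp_offset)
for cam in ["scene","side"]:
    R,t,p,d=look(cam,cam+"1.png")
    print(cam)
    for n in ["stand","grille","corner_a","tab_a_pad","mug","detergent","tumbler"]:
        print(n,find(mark_of,n,cam,R,t))
E
```

```text
{'time': 0.0, 'q': array([-7.36250575e+01,  5.01109814e+00,  1.00328533e+01,  9.50986353e+01,
        7.52141361e-04,  9.00029048e+01]), 'qd': array([-0.11871849,  0.01543668, -0.00499574,  0.08936702, -0.03887749,
        0.07466819]), 'joint_efforts': array([-7.96686363e-04, -5.20383561e+01,  4.64806581e+01,  1.63082255e-02,
        4.24204040e-05, -1.00335079e-06]), 'ee_pos': array([ 0.15499516, -0.52746669,  0.23056875]), 'tcp_rot': array([-1.79923120e+02, -7.48242974e-04,  1.63720367e+01]), 'wrist_force': array([0.69228156, 0.4575828 , 0.35002506]), 'torque': array([ 0.02432334,  0.01058627, -0.00496856]), 'grasp_force': 0.0, 'opening': 0.08531673051513618} 0.0187
scene
stand [(0.7, array([ 0.5576, -0.071 ,  0.0013]))]
grille [(0.72, array([ 0.5554, -0.0731,  0.0318]))]
corner_a [(0.72, array([0.4877, 0.021 , 0.0412])), (0.62, array([ 0.6159, -0.1686,  0.0427])), (0.61, array([0.6361, 0.0019, 0.0407])), (0.6, array([ 0.4685, -0.1525,  0.0357]))]
tab_a_pad [(0.61, array([0.4982, 0.0889, 0.0465]))]
mug [(0.89, array([0.5625, 0.207 , 0.001 ]))]
detergent [(0.76, array([ 0.5232, -0.368 , -0.0012]))]
tumbler [(0.62, array([ 0.7609, -0.0807, -0.0015])), (0.55, array([ 0.5527, -0.0724,  0.0297]))]
side
stand [(0.43, array([ 0.4608, -0.2121,  0.0504]))]
grille [(0.91, array([ 0.5564, -0.075 ,  0.0281])), (0.28, array([ 0.5675,  0.2059, -0.0032]))]
corner_a [(0.89, array([0.6344, 0.0069, 0.0409])), (0.88, array([ 0.6168, -0.1666,  0.0422])), (0.81, array([ 0.4689, -0.1473,  0.0388])), (0.67, array([0.4925, 0.0256, 0.042 ]))]
tab_a_pad [(0.72, array([0.496 , 0.0883, 0.0499]))]
mug [(0.87, array([ 0.5668,  0.2079, -0.    ])), (0.47, array([0.4968, 0.0857, 0.0507]))]
detergent [(0.7, array([ 5.256e-01, -3.687e-01, -1.000e-04])), (0.6, array([0.6352, 0.0107, 0.0375]))]
tumbler [(0.97, array([ 0.7676, -0.079 , -0.0071]))]
```

View pics/scene1.png

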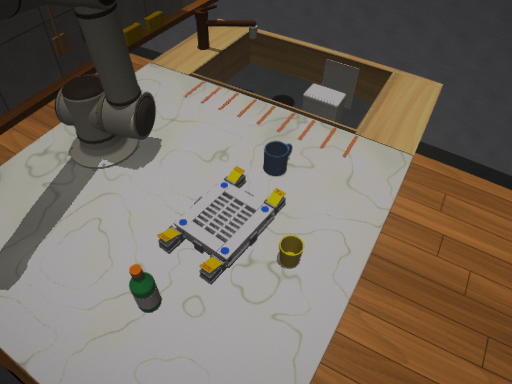

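```bash
python3 - <<'E'
from h import *
import numpy as np
M=np.array([[.490,.0233],[.4687,-.150],[.6164,-.1676],[.6353,.0044]])
L=np.array([[-.075,.088],[-.075,-.088],[.075,-.088],[.075,.088]])
c=M.mean(0); H=L.T@(M-c); yaw=np.arctan2(H[0,1]-H[1,0],H[0,0]+H[1,1]); R=np.array([[np.cos(yaw),-np.sin(yaw)],[np.sin(yaw),np.cos(yaw)]])
print(c,np.degrees(yaw)); print(L@R.T+c); print(M-(L@R.T+c))
P=L+np.sign(L)*[0,.063]; print(P@R.T+c)
E
```

```text
[ 0.5526   -0.072475] -6.833854524454456
[[ 0.48860403  0.02382409]
 [ 0.46766167 -0.15092549]
 [ 0.61659597 -0.16877409]
 [ 0.63753833  0.00597549]]
[[ 0.00139597 -0.00052409]
 [ 0.00103833  0.00092549]
 [-0.00019597  0.00117409]
 [-0.00223833 -0.00157549]]
[[ 0.49610044  0.0863765 ]
 [ 0.46016526 -0.2134779 ]
 [ 0.60909956 -0.2313265 ]
 [ 0.64503474  0.0685279 ]]
```

The picture shows the stand at about (230,218) with four blue dots, and tabs at (170,237), (235,176), (275,198), (211,266). The mug, bottle and tumbler are all clear of it. First I'll shut the hand, turn it to the stand's yaw, and go above corner b.

Request:
servo_tool([
  [[0,0,-8.4],[0,0,0],0],
  [[0,0,-8.4],[0,0,0],0],
  [[0,0,-8.4],[0,0,0],0],
  [[0,0,-8.4],[0,0,0],0],
  [[0,0,-8.4],[0,0,0],0],
  [[0,0,-8.4],[0,0,0],0],
  [[0,0,-8.4],[0,0,0],0],
  [[0,0,-8.0],[0,0,0],0],
  [[0,0,0],[0,0,0],0],
])

```text
time: 1.7
ee_pos: [0.1551, -0.5277, 0.2313]
tcp_rot: [180.0, 0.0, 83.3]
wrist_force: [-0.5, -0.4, 0.5]
opening: -0.0006
grasp_force: 0.0
```

Request:
servo_tool([
  [[0,0,0],[0.034,0.022,0.01],0],
  [[0,0,0],[0.034,0.022,0.01],0],
  [[0,0,0],[0.034,0.022,0.01],0],
  [[0,0,0],[0.034,0.022,0.01],0],
  [[0,0,0],[0.034,0.022,0.01],0],
  [[0,0,0],[0.034,0.022,0.01],0],
  [[0,0,0],[0.034,0.022,0.01],0],
  [[0,0,0],[0.034,0.022,0.01],0],
  [[0,0,0],[0.034,0.022,0.01],0],
  [[0,0,0],[0.034,0.022,0.01],0],
  [[0,0,0],[0.034,0.022,0.01],0],
  [[0,0,0],[0.034,0.022,0.01],0],
])

```text
time: 2.9
ee_pos: [0.4666, -0.1525, 0.1111]
tcp_rot: [180.0, 0.0, 82.9]
wrist_force: [1.2, -0.2, 0.6]
opening: 0.0001
grasp_force: 0.0
```

Request:
servo_tool([
  [[0,0,0],[0,0,0.01],0],
  [[0,0,0],[0,0,0],0],
  [[0,0,0],[0,0,0],0],
])

```text
time: 3.2
ee_pos: [0.4652, -0.1544, 0.1014]
tcp_rot: [-180.0, 0.0, 83.0]
wrist_force: [0.2, 0.1, -0.3]
opening: 0.0
grasp_force: 0.0
```

```bash
python3 - <<'E'
from h import *
o=get_obs(); print(o)
R,t,p,d=look("wrist","w1.png")
for n in ["corner_b","tab_b_pad","grille"]: print(n,find(mark_of,n,"wrist",R,t))
E
```

```text
{'time': 3.2, 'q': array([-1.83502051e+01, -3.74742693e+00, -1.30748472e+01,  8.06917884e+01,
       -1.28311005e-02,  7.86107433e+01]), 'qd': array([-1.000938  , -0.6202716 ,  0.56540282,  0.11145529,  0.14285641,
       -0.44927862]), 'joint_efforts': array([ 1.03688691e+00, -4.16802442e+01,  4.60928321e+01, -8.83214339e-02,
        3.10109218e-02,  5.34352544e-02]), 'ee_pos': array([ 0.46524426, -0.15438446,  0.10143942]), 'tcp_rot': array([-1.79978636e+02,  8.78522003e-03,  8.30390554e+01]), 'wrist_force': array([ 0.22149521,  0.1271559 , -0.32762695]), 'torque': array([-0.00915997, -0.05004031, -0.02266055]), 'grasp_force': 0.0, 'opening': 1.5339116905641353e-05}
corner_b [(0.66, array([ 0.4666, -0.1474,  0.0418])), (0.6, array([ 0.6159, -0.1664,  0.0441]))]
tab_b_pad []
grille [(0.96, array([ 0.5548, -0.0705,  0.0262]))]
```

View pics/w1.png

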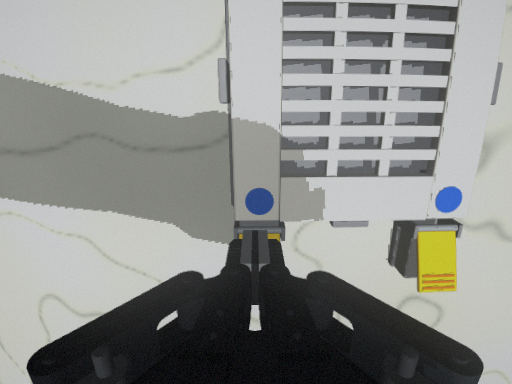

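The wrist view shows the dot at (259,201) and the second dot at (449,199), with the fingertip just in front of the first. I'll refine both dot positions from their blue blobs.

```bash
cat >> h.py <<'E'
def blobs(cam,z=0.042):
    R,t,p,d=look(cam); c=calibration(cam)
    h=cv2.cvtColor(p,cv2.COLOR_RGB2HSV); m=cv2.inRange(h,(105,150,80),(130,255,255))
    n,_,s,ce=cv2.connectedComponentsWithStats(m)
    for i in range(1,n):
        if s[i,4]<30: continue
        u=cv2.undistortPoints(ce[i].reshape(1,1,2),np.array(c["camera_matrix"]),np.array(c["dist"])).ravel()
        r=R.T@np.array([u[0],u[1],1]); o=-R.T@t; print(cam,s[i,4],ce[i].round(),(o+r*(z-o[2])/r[2]).round(4))
E
python3 -c "
from h import *
blobs('wrist'); blobs('scene'); blobs('side')"
```

```text
wrist 494 [447. 198.] [ 0.618  -0.1659  0.042 ]
wrist 548 [258. 200.] [ 0.4695 -0.149   0.042 ]
scene 40 [224. 250.] [ 0.6184 -0.1682  0.042 ]
side 55 [283. 247.] [ 0.6174 -0.1669  0.042 ]
```

Request:
servo_tool([
  [[0,0,0],[0.005,0.0035,0.02],0],
  [[0,0,0],[0,0,0.02],0],
  [[0,0,0],[0,0,0.012],0],
  [[0,0,0],[0,0,0.002],0],
  [[0,0,0],[0,0,0.002],0],
  [[0,0,0],[0,0,0.001],0],
  [[0,0,0],[0,0,0.001],0],
  [[0,0,0],[0,0,0.001],0],
  [[0,0,0],[0,0,0],0],
  [[0,0,0],[0,0,0],0],
])

```text
time: 4.55
ee_pos: [0.4698, -0.1494, 0.0424]
tcp_rot: [180.0, 0.0, 83.2]
wrist_force: [-1.5, 0.4, 0.4]
opening: 0.0003
grasp_force: 0.0
```

Request:
servo_tool([
  [[0,0,0],[0,0,0.001],0],
  [[0,0,0],[0,0,0.001],0],
  [[0,0,0],[0,0,0],0],
  [[0,0,0],[0,0,0],0],
])

```text
time: 4.95
ee_pos: [0.47, -0.1495, 0.0419]
tcp_rot: [179.9, 0.0, 83.2]
wrist_force: [-4.2, 2.4, 13.0]
opening: 0.0001
grasp_force: 6.9
```

Corner b is firm: 13 N at 41.9 mm. Next is c.

Request:
servo_tool([
  [[0,0,0],[0,0,-0.01],0],
  [[0,0,0],[0,0,-0.02],0],
  [[0,0,0],[0,0.037,0],0],
  [[0,0,0],[0,0.037,0],0],
  [[0,0,0],[0,0.037,0],0],
  [[0,0,0],[0,0.038,0],0],
  [[0,0,0],[0,0,0.01],0],
  [[0,0,0],[0,0,0.01],0],
  [[0,0,0],[0,0,0.005],0],
  [[0,0,0],[0,0,0.003],0],
  [[0,0,0],[0,0,0],0],
  [[0,0,0],[0,0,0],0],
])

```text
time: 6.15
ee_pos: [0.6174, -0.1672, 0.0431]
tcp_rot: [179.9, 0.0, 83.2]
wrist_force: [-0.4, 0.3, 0.4]
opening: 0.0001
grasp_force: 0.0
```

Request:
servo_tool([
  [[0,0,0],[0,0,0.001],0],
  [[0,0,0],[0,0,0.001],0],
  [[0,0,0],[0,0,0],0],
  [[0,0,0],[0,0,0],0],
])

```text
time: 6.55
ee_pos: [0.6178, -0.1672, 0.042]
tcp_rot: [179.9, 0.0, 83.2]
wrist_force: [-4.1, 1.0, 10.0]
opening: -0.0004
grasp_force: 4.9
```

Corner c is firm too: 10 N with no sinking. Next is d.

Request:
servo_tool([
  [[0,0,0],[0,0,-0.01],0],
  [[0,0,0],[0,0,-0.02],0],
  [[0,0,0],[0.044,0,0],0],
  [[0,0,0],[0.044,0,0],0],
  [[0,0,0],[0.044,0,0],0],
  [[0,0,0],[0.044,0,0],0],
  [[0,0,0],[0,0,0.01],0],
  [[0,0,0],[0,0,0.01],0],
  [[0,0,0],[0,0,0.005],0],
  [[0,0,0],[0,0,0.003],0],
  [[0,0,0],[0,0,0],0],
  [[0,0,0],[0,0,0],0],
])

```text
time: 7.75
ee_pos: [0.6386, 0.0065, 0.0424]
tcp_rot: [180.0, 0.0, 83.1]
wrist_force: [0.3, 0.3, 0.8]
opening: -0.0002
grasp_force: 0.0
```

Request:
servo_tool([
  [[0,0,0],[0,0,0.001],0],
  [[0,0,0],[0,0,0.001],0],
  [[0,0,0],[0,0,0],0],
  [[0,0,0],[0,0,0],0],
])

```text
time: 8.15
ee_pos: [0.6388, 0.0067, 0.042]
tcp_rot: [179.9, 0.0, 83.1]
wrist_force: [-4.9, -1.6, 11.1]
opening: 0.0
grasp_force: 5.5
```

Corner d is firm as well. I'll press a to confirm it gives.

Request:
servo_tool([
  [[0,0,0],[0,0,-0.01],0],
  [[0,0,0],[0,0,-0.02],0],
  [[0,0,0],[0,-0.037,0],0],
  [[0,0,0],[0,-0.037,0],0],
  [[0,0,0],[0,-0.037,0],0],
  [[0,0,0],[0,-0.038,0],0],
  [[0,0,0],[0,0,0.01],0],
  [[0,0,0],[0,0,0.01],0],
  [[0,0,0],[0,0,0.005],0],
  [[0,0,0],[0,0,0.003],0],
  [[0,0,0],[0,0,0],0],
  [[0,0,0],[0,0,0],0],
])

```text
time: 9.35
ee_pos: [0.4911, 0.0252, 0.0422]
tcp_rot: [-180.0, 0.0, 83.2]
wrist_force: [-0.4, 0.3, 0.3]
opening: 0.0001
grasp_force: 0.0
```

Request:
servo_tool([
  [[0,0,0],[0,0,0.001],0],
  [[0,0,0],[0,0,0.001],0],
  [[0,0,0],[0,0,0],0],
  [[0,0,0],[0,0,0],0],
])

```text
time: 9.75
ee_pos: [0.4909, 0.0254, 0.0406]
tcp_rot: [180.0, -0.0, 83.2]
wrist_force: [0.6, 0.6, 2.2]
opening: 0.0
grasp_force: 1.6
```

Request:
servo_tool([
  [[0,0,0],[0,0,0.001],0],
  [[0,0,0],[0,0,0.001],0],
  [[0,0,0],[0,0,0.001],0],
  [[0,0,0],[0,0,0.001],0],
  [[0,0,0],[0,0,0],0],
  [[0,0,0],[0,0,0],0],
])

```text
time: 10.35
ee_pos: [0.4909, 0.0256, 0.0375]
tcp_rot: [179.9, -0.0, 83.2]
wrist_force: [-4.6, 2.7, 13.7]
opening: 0.0002
grasp_force: 7.0
```

Corner a sinks 5 mm to a stop, so it is the worn one. I'll lift slowly and go over tab a.

Request:
servo_tool([
  [[0,0,0],[0,0,-0.002],0],
  [[0,0,0],[0,0,-0.002],0],
  [[0,0,0],[0,0,-0.003],0],
  [[0,0,0],[0,0,-0.013],0],
  [[0,0,0],[0,0,-0.02],0],
  [[0,0,0],[0.031,0,0],0],
  [[0,0,0],[0.031,0,0],0],
  [[0,0,0],[0,0,0.01],0],
  [[0,0,0],[0,0,0.01],0],
  [[0,0,0],[0,0,0],0],
  [[0,0,0],[0,0,0],0],
])

```text
time: 11.45
ee_pos: [0.4976, 0.0861, 0.056]
tcp_rot: [-179.9, 0.0, 83.1]
wrist_force: [0.5, -1.3, 0.0]
opening: -0.0005
grasp_force: 0.0
```

```bash
python3 - <<'E'
from h import *
print(get_obs()["ee_pos"],get_obs()["wrist_force"])
R,t,p,d=look("side")
print(find(mark_of,"tab_a_pad","side",R,t))
cv2.imwrite("pics/s2.png",cv2.resize(p[120:320,150:420,::-1],None,fx=2.9,fy=2.9))
E
```

```text
[0.4976008  0.08611785 0.05596828] [ 0.48656739 -1.27960375  0.02165822]
[]
```

View pics/s2.png

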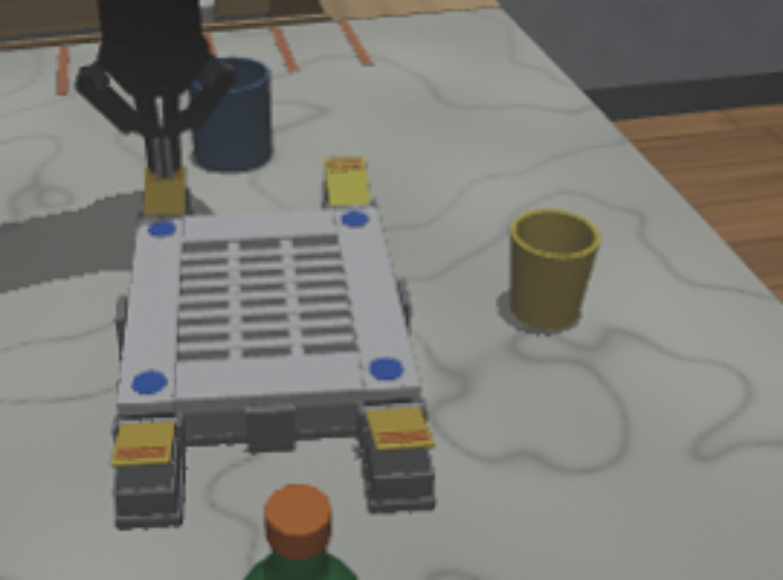

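The fingertip at (163,172) stands over the outer end of tab a (165,190), and the grille is still seated. Pressing now.

Request:
servo_tool([
  [[0,0,0],[0,0,0.003],0],
  [[0,0,0],[0,0,0.003],0],
  [[0,0,0],[0,0,0.002],0],
  [[0,0,0],[0,0,0.002],0],
  [[0,0,0],[0,0,0.002],0],
  [[0,0,0],[0,0,0.002],0],
  [[0,0,0],[0,0,0.002],0],
  [[0,0,0],[0,0,0.002],0],
  [[0,0,0],[0,0,0],0],
  [[0,0,0],[0,0,0],0],
])

```text
time: 12.55
ee_pos: [0.4978, 0.0867, 0.0379]
tcp_rot: [-180.0, 0.0, 83.2]
wrist_force: [2.0, 0.1, 1.8]
opening: -0.0
grasp_force: 0.7
```

Request:
servo_tool([
  [[0,0,0],[0,0,0.001],0],
  [[0,0,0],[0,0,0.001],0],
  [[0,0,0],[0,0,0.001],0],
  [[0,0,0],[0,0,0.001],0],
  [[0,0,0],[0,0,0],0],
  [[0,0,0],[0,0,0],0],
])

```text
time: 13.15
ee_pos: [0.498, 0.0868, 0.0356]
tcp_rot: [180.0, 0.0, 83.2]
wrist_force: [-5.7, 0.2, 15.5]
opening: -0.0002
grasp_force: 7.8
```

It has reached its stop: 15 N at 35.6 mm. I'll lift and re-press corner a lightly to check it's firm.

Request:
servo_tool([
  [[0,0,0],[0,0,-0.004],0],
  [[0,0,0],[0,0,-0.01],0],
  [[0,0,0],[0,0,-0.02],0],
  [[0,0,0],[-0.031,0,0],0],
  [[0,0,0],[-0.031,0,0],0],
  [[0,0,0],[0,0,0.015],0],
  [[0,0,0],[0,0,0.006],0],
  [[0,0,0],[0,0,0.003],0],
  [[0,0,0],[0,0,0.002],0],
  [[0,0,0],[0,0,0.001],0],
  [[0,0,0],[0,0,0],0],
  [[0,0,0],[0,0,0],0],
])

```text
time: 14.35
ee_pos: [0.4904, 0.026, 0.0418]
tcp_rot: [-180.0, 0.0, 83.2]
wrist_force: [-3.4, 0.2, 4.9]
opening: -0.0003
grasp_force: 2.6
```

Request:
servo_tool([
  [[0,0,0],[0,0,0.001],0],
  [[0,0,0],[0,0,0],0],
  [[0,0,0],[0,0,0],0],
])

```text
time: 14.65
ee_pos: [0.4904, 0.0261, 0.0412]
tcp_rot: [-180.0, -0.0, 83.2]
wrist_force: [-5.7, 0.0, 8.0]
opening: 0.0
grasp_force: 4.3
```

Request:
servo_tool([
  [[0,0,0],[0,0,-0.004],0],
  [[0,0,0],[0,0,-0.02],0],
  [[0,0,0],[0,0,-0.04],0],
  [[0,0,0],[0,0,-0.05],0],
  [[0,0,0],[-0.03,-0.04,-0.01],0],
  [[0,0,0],[-0.03,-0.04,0],0],
  [[0,0,0],[0,-0.04,0],0],
  [[0,0,0],[0,0,0],0],
  [[0,0,0],[0,0,0],0],
])

```text
time: 15.55
ee_pos: [0.3654, -0.0193, 0.1649]
tcp_rot: [179.9, -0.0, 83.2]
wrist_force: [0.1, 0.3, -0.0]
opening: 0.0
grasp_force: 0.0
```

```bash
python3 - <<'E'
from h import *
R,t,p,d=look("side")
for n in ["tab_a_pad","mug","tumbler","detergent","grille","corner_a"]: print(n,find(mark_of,n,"side",R,t))
cv2.imwrite("pics/s3.png",cv2.resize(p[120:320,150:420,::-1],None,fx=2.9,fy=2.9))
E
```

```text
tab_a_pad [(0.48, array([0.4992, 0.088 , 0.037 ]))]
mug [(0.88, array([5.657e-01, 2.070e-01, 1.000e-04]))]
tumbler [(0.94, array([ 0.7617, -0.0804, -0.0048]))]
detergent [(0.78, array([ 5.257e-01, -3.721e-01,  4.000e-04]))]
grille [(0.96, array([ 0.5569, -0.0763,  0.0325]))]
corner_a [(0.97, array([ 0.4697, -0.1488,  0.0419])), (0.96, array([0.4934, 0.0259, 0.0407])), (0.71, array([0.6365, 0.01  , 0.0394])), (0.68, array([ 0.6153, -0.1648,  0.0444]))]
```

View pics/s3.png

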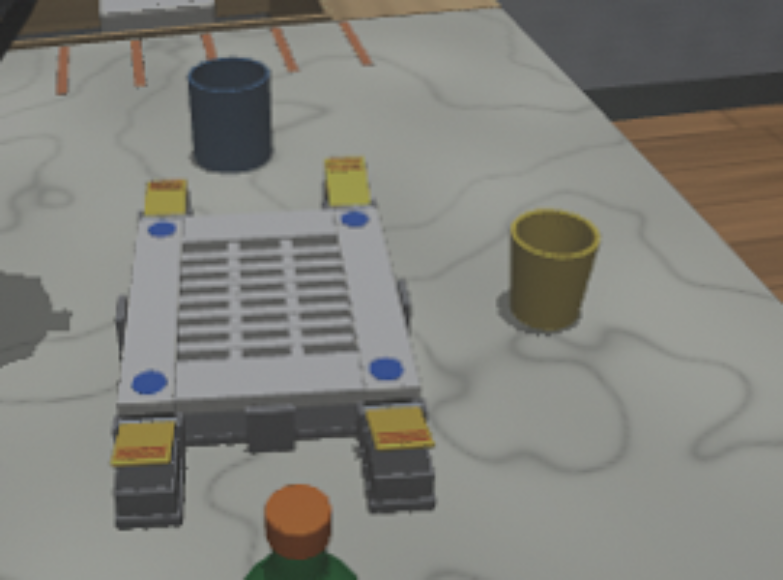

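Tab a at (165,197) lies flat, the other three stand, and nothing else has moved. Corner a read slightly softer than the others (0.8 mm low at 8 N), so I'll press the tab once more to be sure it's fully home.

Request:
servo_tool([
  [[0,0,0],[0.03,0.03,0.01],0],
  [[0,0,0],[0.03,0.03,0.01],0],
  [[0,0,0],[0.03,0.03,0.02],0],
  [[0,0,0],[0.031,0.029,0.02],0],
  [[0,0,0],[0,0,0.03],0],
  [[0,0,0],[0,0,0.025],0],
  [[0,0,0],[0,0,0.008],0],
  [[0,0,0],[0,0,0.004],0],
  [[0,0,0],[0,0,0],0],
  [[0,0,0],[0,0,0],0],
])

```text
time: 16.9
ee_pos: [0.4986, 0.0865, 0.0385]
tcp_rot: [179.9, -0.0, 83.2]
wrist_force: [0.7, 0.1, 0.6]
opening: -0.0001
grasp_force: 0.0
```

Request:
servo_tool([
  [[0,0,0],[0,0,0.0015],0],
  [[0,0,0],[0,0,0],0],
  [[0,0,0],[0,0,0],0],
])

```text
time: 17.2
ee_pos: [0.4984, 0.0865, 0.0364]
tcp_rot: [179.9, -0.0, 83.2]
wrist_force: [1.4, -1.0, 4.0]
opening: 0.0002
grasp_force: 2.0
```

Request:
servo_tool([
  [[0,0,0],[0,0,0.002],0],
  [[0,0,0],[0,0,0.002],0],
  [[0,0,0],[0,0,0],0],
  [[0,0,0],[0,0,0],0],
])

```text
time: 17.6
ee_pos: [0.4988, 0.0865, 0.0352]
tcp_rot: [179.8, -0.0, 83.2]
wrist_force: [-9.3, -2.0, 29.0]
opening: -0.0001
grasp_force: 14.7
```

It's fully home: 29 N with no more travel. Retreating.

Request:
servo_tool([
  [[0,0,0],[0,0,-0.005],0],
  [[0,0,0],[0,0,-0.02],0],
  [[0,0,0],[0,0,-0.04],0],
  [[0,0,0],[0,0,-0.05],0],
  [[0,0,0],[-0.03,-0.03,-0.02],0],
  [[0,0,0],[-0.03,-0.03,0],0],
  [[0,0,0],[-0.03,-0.03,0],0],
  [[0,0,0],[-0.02,-0.03,0],0],
  [[0,0,0],[0,0,0],0],
  [[0,0,0],[0,0,0],0],
  [[0,0,0],[0,0,0],0],
])

```text
time: 18.7
ee_pos: [0.366, -0.0082, 0.1666]
tcp_rot: [180.0, -0.0, 83.2]
wrist_force: [0.4, -0.0, -0.2]
opening: -0.0002
grasp_force: 0.0
```

```bash
python3 - <<'E'
from h import *
R,t,p,d=look("side")
for n in ["tab_a_pad","mug","grille"]: print(n,find(mark_of,n,"side",R,t))
o=get_obs(); print(o["ee_pos"],o["qd"],o["wrist_force"])
print(job_done())
E
```

```text
tab_a_pad [(0.59, array([0.4985, 0.0893, 0.0396]))]
mug [(0.88, array([ 0.5657,  0.2056, -0.0014]))]
grille [(0.73, array([ 0.5538, -0.0759,  0.0274]))]
[ 0.36589727 -0.00811177  0.16629748] [-0.04757173 -0.24910699 -0.20742278  0.1023831  -0.03068773  0.01310234] [0.68583863 0.11087052 0.49744973]
the job is handed in; nothing more can be done
None
```

Corner a was the worn one, sinking about 5 mm while b, c and d held firm; I pressed only its yellow tab flat, nothing else moved, and I handed the job in at about 19 s with the hand clear (corner a then held at 8 N, about 0.8 mm low; I pressed the tab again to its stop but did not re-press the corner).

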